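# Check two brake levers for travel

## Robot

A 6-joint arm with a two-finger parallel gripper is mounted at the origin on the work surface. World frame = base frame: x ahead of the robot, y to its left, z up, the work surface at z = 0. Lengths are in mm, angles in rad, forces in N, time in s.
With the tool pointing down it reaches from about 400 to 925 mm from the base axis. Payload 12.5 kg.
Tool frame: the origin (TCP) lies between the finger pads; the fingertips stand 14 mm ahead of it and the grasp point (between the pads) lies 5 mm behind it; x points along the fingers, y is the direction in which the jaws open and shut, and the axes are right-handed (so a half turn about x gives the same grasp; the last joint's range is limited). The gripper opens to 95 mm and grips with 3 to 60 N. Pads are 20 mm wide; open, the fingers measure 119 mm over their backs; the gripper's body (75 mm by 180 mm) begins 59 mm behind the grasp point.
Start: joints at [1.21, 0.491, 1.559, -0, 1.092, -0.106], TCP at [157.514, 604.843, 228.661] pointing down, gripper open.
Joint ranges: [-3.1, 3.1], [-0.84, 2.19], [0.05, 2.79], [-1.13, 4.28], [0.06, 2.93], [-2.69, 2.69]. Speed limits (rad/s): [2.22, 2.22, 2.79, 3.14, 3.14, 3.14].

## Interface

Orientations are given as [roll, pitch, yaw] about the fixed x, y, z axes, in that order (R = Rz(yaw) Ry(pitch) Rx(roll)).
In Python, from cell import env, cams gives the robot as it stands.
- The arm moves only by the tool carry_out, never from a script. Its arguments are lists of equal length, an entry for each row: "grip": the closure, from -1 (fully open) to 1 (shut); "linear": the shift along the tool's x, y, z scaled (see below), a list of three; "turn": the turn about the tool's x scaled (see below). In form: {"grip": [grip, ...], "linear": [[tx, ty, tz], ...], "turn": [turn, ...]}. A call has 1 to 5 rows; each row shifts and turns the commanded pose from where the row before left it, along the tool's axes as they then stand; what a row does not reach is not made up. The controller multiplies each number of a shift by 0.5 m and each number of a turn by 180 degrees. A row lasts 1/10 s, in which the tool goes at most 50 mm and 8.59 degrees, less where a joint would pass 70% of its speed; a pose out of reach is approached as far as the arm can. A call with a number of a shift or a turn outside -1 to 1 is refused whole. A call with a gripper value outside its range is refused whole. The fingers move at their own pace and stop on an object; the grip force is fixed at half the most. Time passes only in rows, so rows that do not move let the fingers close. It gives the time, the measured TCP pose, the force and the opening at its end, in the units of the state.
- env.state(): the state, without advancing time (a new reading comes with each control period).
- cams.read_camera(name): name is "scene" or "top"; returns the picture (384x512x3 uint8, blue, green, red); there is no depth.
- cams.camera_info(name): a dict with "fx", "fy", "cx", "cy" (pixels), "view" (4x4, takes a point from world to camera coordinates). Camera axes: x right, y down, z forward; pixel columns grow to the right and rows downward; lengths in mm; the calibration is good to about 2 mm. A picture is of the moment at which its call begins. camera_info takes no time and is no camera call.
- env.job_done(): hands the job in, once; it reports no verdict.
The state is a dict: "t": time; "joints": joint angles; "qvel": joint speeds; "tau": joint torques, N m; "eef_pos": TCP position; "tcp_rot": TCP orientation; "ft_force": force on the tool from outside, world axes, zero at the start; "moment": the same for the moment, N m; "opening": opening from 0.0 (shut) to 1.0 (fully open).
Only numpy, scipy, OpenCV 4.12 (cv2) and the standard library are available. Lean on these libraries where they do the work, as an engineer would, in place of code of your own. Each camera call takes 0.05 s, during which the arm holds its last target. There are 200 camera calls.

## Task

Two brake handles of the equipment trolley are bolted to the optical table for a check. From outside, with the outside of the fingers, press the longer lever in towards its bar until it comes up firm at its stop, short of the bar, keep it there for a good second and let it spring right back; then do the same with the shorter lever. Do not grip or hook a finger round the levers, do not force them against the stop, and leave everything else on the table where it stands.

Things in the scene. Friction and masses are not known exactly. Their poses are not given: they have to be found in the camera images.
- long_lever (a joint): swing of the long lever, rad: 0 at rest (sprung out), 0.26 pressed in to its internal stop, about parallel to the bar with a free gap of about 15 mm left to the rubber grip. A return spring: pressing at the pad takes about 3 N to start and 5 to 6 N at the stop; a harder push only loads the stop. Let go, it springs back to 0 within half a second.
- long_pad (a point): where to press the long lever: middle of its outer face (away from the bar), 30 mm short of its free end, 90 mm above the table; moves with it. Its +x is level, square to the lever, towards the bar (the way to press); z up. Lever: bare aluminium blade 155 mm long, 12 mm thick, 14 mm tall, 18 mm ball at the free end; at rest splayed 0.25 rad off the bar.
- long_hinge (a point): axis of the long lever's upright hinge pin, 90 mm above the table, 40 mm in front of the bar's axis, 30 mm in from the bar's left end (seen from the robot). Seen from above, the lever turns anticlockwise as it is pressed in.
- long_stand: bolted stand of the long lever: level bar 230 mm long, 22 mm across, with a 32 mm rubber grip, axis 90 mm up, on two posts (feet 10 mm high, 21 mm out in front); black clamp at its left end, top 109 mm up, carries the lever, whose free end points right. Origin on the table under the bar's middle; x square across the bar, away from the lever; y along the bar, to its left end.
- short_lever (a joint): swing of the short lever, rad: 0 at rest (sprung out), 0.36 pressed in to its internal stop, about parallel to the bar with a free gap of about 15 mm left to the rubber grip. A return spring: pressing at the pad takes about 3 N to start and 5 to 6 N at the stop; a harder push only loads the stop. Let go, it springs back to 0 within half a second.
- short_pad (a point): where to press the short lever: middle of its outer face (away from the bar), 30 mm short of its free end, 90 mm above the table; moves with it. Its +x is level, square to the lever, towards the bar (the way to press); z up. Lever: bare aluminium blade 100 mm long, 12 mm thick, 14 mm tall, 18 mm ball at the free end; at rest splayed 0.32 rad off the bar.
- short_hinge (a point): axis of the short lever's upright hinge pin, 90 mm above the table, 40 mm in front of the bar's axis, 30 mm in from the bar's right end (seen from the robot). Seen from above, the lever turns clockwise as it is pressed in.
- short_stand: bolted stand of the short lever: level bar 180 mm long, 22 mm across, with a 32 mm rubber grip, axis 90 mm up, on two posts (feet 10 mm high, 21 mm out in front); black clamp at its right end, top 109 mm up, carries the lever, whose free end points left. Origin on the table under the bar's middle; x square across the bar, away from the lever; y along the bar, to its left end.
- tape: loose roll of tape lying flat, 90 mm across, 19 mm high; a bystander. Origin at its foot's centre, on the table.
- jar: loose closed jar of screws, 48 mm across, 55 mm high; a bystander. Origin at its foot's centre, on the table.
- driver: loose screwdriver lying down, 170 mm long (x axis along it), under 35 mm high; a bystander. Origin at its foot's centre (lying height).
- carton: loose cardboard carton 90 x 70 x 50 mm high; a bystander. Origin at its foot's centre, on the table.
- post: loose bare steel post 13 mm across on a round 44 mm foot, 75 mm high; a bystander. Origin at its foot's centre, on the table.
- lens: loose lens in a round black 38 mm holder on a post with a round 44 mm foot, 133 mm high; a bystander. Origin at its foot's centre, on the table.
- mirror: loose round 32 mm mirror holder on a post with a round 44 mm foot, 112 mm high; a bystander. Origin at its foot's centre, on the table.

How it is judged:
By the outcome, as a careful person would: the job done as asked, in the order asked, and still so for the second after the job is handed in, with the robot touching nothing.
It also fails if it takes over 51 s, if anything falls off the work surface, if the arm or the gripper's body presses on something with over 40 N, if the wrist force passes 120 N, or if a joint passes its speed limit or range.

## Working session

There is one attempt and no reset: what is moved stays moved. The work goes in short steps, Python scripts to look and compute and a tool call to move; the robot and the scene stay as the last step left them, time stands still between calls to the robot, and variables do not carry over. Pictures are saved under pics/ and viewed, about 8 in all and at most 12, crops included, and the job is handed in when it is done.

Besides the shell and the picture viewer there is one more tool, called after "Call:" by a JSON object that holds its "op" and its "data", one argument or row to a line. carry_out: Moves the arm, as the interface text tells. Shifts and turns lie within -1 to 1; 1 stands for 0.5 m of shift or 180 degrees of turn. Its arguments: {"type":"object","properties":{"grip":{"type":"array"},"linear":{"type":"array"},"turn":{"type":"array"}},"required":["grip","linear","turn"]}

```bash
mkdir -p pics; ls; python3 - <<'E'
from cell import env,cams
import cv2
s=env.state();print(s)
for n in("scene","top"):
    i=cams.read_camera(n);cv2.imwrite(f"pics/{n}0.png",i);print(n,cams.camera_info(n))
E
```

```text
pics
{'t': 0.0, 'joints': array([ 1.21039901e+00,  4.91586889e-01,  1.55949555e+00, -2.35780734e-05,
        1.09170619e+00, -1.05599640e-01]), 'qvel': array([ 0.00020528, -0.00015193, -0.0004117 , -0.00047972, -0.00025407,
       -0.00038442]), 'tau': array([ 1.56207761e-04, -6.12635994e+01, -2.58194429e+01,  6.93178433e-02,
        4.81103396e-02, -8.91931768e-05]), 'eef_pos': array([157.42466204, 604.58864856, 228.02889237]), 'tcp_rot': array([-1.65891367,  1.56960017, -1.91370046]), 'ft_force': array([-0.49775566, -1.02750578,  0.54306607]), 'moment': array([-0.02333208, -0.02104956,  0.0490483 ]), 'opening': 1.002467945180743}
scene {'fx': 357.45991767043535, 'fy': 357.45991767043535, 'cx': 252.51010196593307, 'cy': 195.89519959855966, 'view': array([[ 4.17850516e-01,  9.08501281e-01,  5.13497056e-03,
        -2.26124022e+02],
       [ 7.78500895e-01, -3.55133900e-01, -5.17509680e-01,
        -4.10553102e+02],
       [-4.68334606e-01,  2.20239266e-01, -8.55661944e-01,
         1.61130965e+03],
       [ 0.00000000e+00,  0.00000000e+00,  0.00000000e+00,
         1.00000000e+00]])}
top {'fx': 451.70580636917356, 'fy': 451.70580636917356, 'cx': 250.54760174066024, 'cy': 195.05987472677455, 'view': array([[-2.74005884e-02, -9.99216470e-01, -2.85596612e-02,
         3.39946263e+01],
       [-9.96314815e-01,  2.96217135e-02, -8.04943643e-02,
         5.66522800e+02],
       [ 8.12772807e-02,  2.62488206e-02, -9.96345825e-01,
         1.23014990e+03],
       [ 0.00000000e+00,  0.00000000e+00,  0.00000000e+00,
         1.00000000e+00]])}
```

View pics/top0.png

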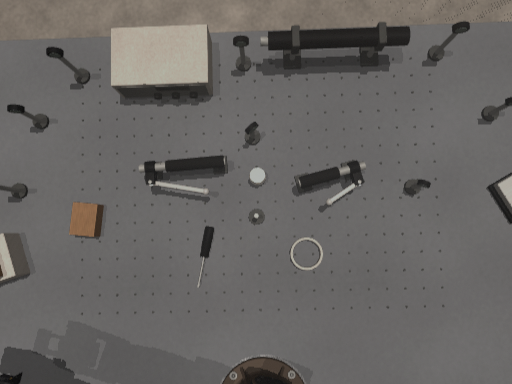

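View pics/scene0.png

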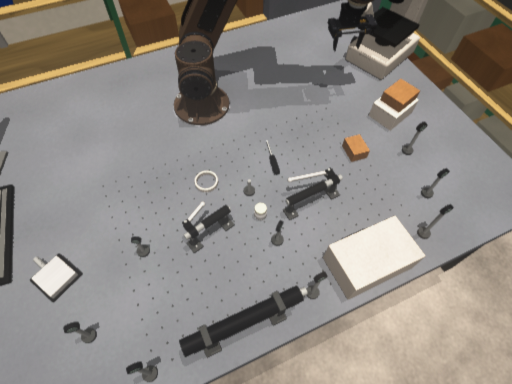

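The top view shows the long lever running from about (151,182) to its ball at (206,191), and the short one from about (359,183) to (330,203). The jar is at (258,176), the post at (257,215), the driver at (205,250) and the tape at (307,254). Next I measure these more precisely.

```bash
cat > h.py <<'E'
import numpy as np,cv2
from cell import env,cams
def ray(n,u,v,z):
    c=cams.camera_info(n);V=c["view"];R=V[:3,:3];o=-R.T@V[:3,3]
    d=R.T@np.array([(u-c["cx"])/c["fx"],(v-c["cy"])/c["fy"],1]);return o+d*(z-o[2])/d[2]
def proj(n,p):
    c=cams.camera_info(n);q=c["view"]@np.r_[p,1];return np.array([c["fx"]*q[0]/q[2]+c["cx"],c["fy"]*q[1]/q[2]+c["cy"]])
def lever(img,n,box,th=150,z=97):
    x0,y0,x1,y1=box;g=cv2.cvtColor(img,cv2.COLOR_BGR2GRAY)[y0:y1,x0:x1]
    k,l,st,ce=cv2.connectedComponentsWithStats((g>th).astype(np.uint8))
    i=1+np.argmax(st[1:,4]);p=np.argwhere(l==i)[:,::-1]+[x0,y0]
    P=np.array([ray(n,u,v,z) for u,v in p])[:,:2];m=P.mean(0);d=np.linalg.svd(P-m,full_matrices=False)[2][0];s=(P-m)@d
    return len(p),m,d,m+d*s.min(),m+d*s.max(),np.degrees(np.arctan2(d[1],d[0]))
E
python3 - <<'E'
from h import *
t=cv2.imread("pics/top0.png");s=cv2.imread("pics/scene0.png")
for b in((147,176,215,200),(322,180,362,210)):print("top",lever(t,"top",b))
for b in((284,165,330,190),(180,198,208,226)):print("scene",lever(s,"scene",b))
a=cv2.resize(t[150:220,130:240],None,fx=7,fy=7,interpolation=2)[:, :]
b=cv2.resize(t[150:220,285:385],None,fx=7,fy=7,interpolation=2)
cv2.imwrite("pics/c.png",cv2.resize(np.vstack([a[:, :700],b]),None,fx=.6,fy=.6))
for nm,u,v,z in(("jar",258,176,55),("post",256,215,75),("drv",208,230,15),("drvtip",199,286,10),("tape",307,254,19),("mirror",252,128,100),("lensfoot",412,187,5),("carton",87,220,50)):print(nm,ray("top",u,v,z).round())
E
```

```text
top (157, array([588.10639644, 196.73788745]), array([0.18717208, 0.98232714]), array([575.73113818, 131.78935354]), array([600.97671158, 264.28460705]), np.float64(79.21220428791482))
top (104, array([ 559.06648777, -219.10168573]), array([-0.53188921,  0.84681395]), array([ 580.43218707, -253.11773978]), array([ 537.36835545, -184.55636937]), np.float64(122.13319041453678))
scene (705, array([572.06058964, 187.05408424]), array([0.19257068, 0.98128311]), array([555.57745594, 103.06091925]), array([592.41155344, 290.75656526]), np.float64(78.89715587915592))
scene (533, array([ 541.16622673, -229.68035956]), array([-0.43303818,  0.90137558]), array([ 571.80658781, -293.45873779]), array([ 513.86374759, -172.84983343]), np.float64(115.66052608560041))
jar [616.  -5.  55.]
post [510.   3.  75.]
drv [474. 139.  15.]
drvtip [320. 168.  10.]
tape [ 401. -133.   19.]
mirror [738.   7. 100.]
lensfoot [ 578. -433.    5.]
carton [510. 466.  50.]
```

View pics/c.png

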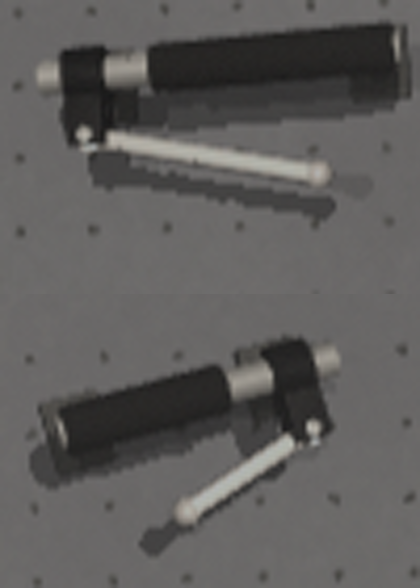

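```bash
python3 - <<'E'
from h import *
for nm,b,h,bl,br in(("long",(205.7,191.2),(150.2,181.7),(141.5,168),(226,160.5)),("short",(329.5,201.7),(359.8,181.7),(299,185),(363,166))):
    B=ray("top",*b,90);H=ray("top",*h,97);L=ray("top",*bl,90);R=ray("top",*br,90)
    d=(B-H)[:2];e=(L-R)[:2]
    print(nm,"ball",B.round(1),"hinge",H.round(1),"len",np.hypot(*d),"angle",np.degrees(np.arctan2(d[1],d[0])),"bar",L.round(),R.round(),np.hypot(*e),np.degrees(np.arctan2(e[1],e[0])))
    print(" ball in scene",proj("scene",B)," hinge in scene",proj("scene",H))
s=cv2.imread("pics/scene0.png")
cv2.imwrite("pics/s.png",cv2.resize(s[160:255,175:350],None,fx=4.5,fy=4.5,interpolation=2))
E
```

```text
long ball [575.5 134.   90. ] hinge [604.4 279.2  97. ] len 148.08966951555473 angle -101.23978115424823 bar [643. 304.  90.] [656.  79.  90.] 225.77640345045492 93.28417238317152
 ball in scene [290.22493424 180.2489973 ]  hinge in scene [329.27134527 171.44401613]
short ball [ 538.3 -189.6   90. ] hinge [ 587.6 -269.1   97. ] len 93.55583050220744 angle 121.81998024017074 bar [ 585. -112.   90.] [ 629. -281.   90.] 174.94735807154774 104.88943983450372
 ball in scene [202.6636876  204.33215429]  hinge in scene [185.27564096 223.52814106]
```

View pics/s.png

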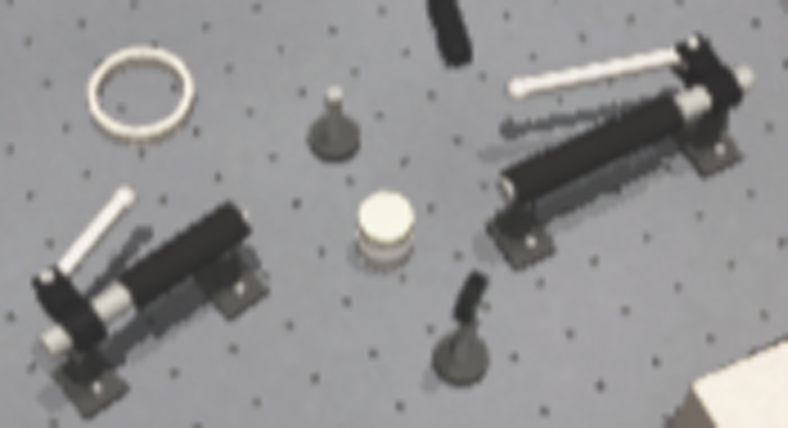

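The scene-view ball positions, (289.4,179.5) and (202.8,203.3), match the top-view triangulation to about 1 px. The pin tops look higher, about 109 mm. I'll now refine the geometry and plan.

```bash
cat >> h.py <<'E'
from scipy.spatial.transform import Rotation as Ro
def geo():
    out={}
    for nm,b,h,L,sg,st in(("long",(205.7,191.2),(150.2,181.7),125,1,.26),("short",(329.5,201.7),(359.8,181.7),70,-1,.36)):
        B=ray("top",*b,90)[:2];H=ray("top",*h,109)[:2];d=B-H;out[nm]=(B,H,L,sg,st,np.arctan2(d[1],d[0]),np.hypot(*d))
    return out
def tcp(nm,q,gap=0,off=18):
    # TCP xy and press-normal angle with finger back at distance gap from lever at swing q
    B,H,L,sg,st,a,_=geo()[nm];a=a+sg*q;d=np.array([np.cos(a),np.sin(a)]);n=sg*np.array([-d[1],d[0]])
    return H+d*L-n*(off+gap),np.degrees(np.arctan2(n[1],n[0]))
def rel(p):
    s=env.state();R=Ro.from_euler("xyz",s["tcp_rot"]).as_matrix();return R.T@(np.asarray(p)-s["eef_pos"])
E
python3 - <<'E'
from h import *
R=Ro.from_euler("xyz",env.state()["tcp_rot"]).as_matrix();print(R.round(3),"y yaw",np.degrees(np.arctan2(R[1,1],R[0,1])))
for k,v in geo().items():
    print(k,v)
    for q,g in((0,50),(0,10),(0,0),(v[4]/2,0),(v[4],0)):print(q,g,tcp(k,q,g))
p,_=tcp("long",0,30);print(rel([*p,228]))
E
```

```text
[[-0.     0.252  0.968]
 [-0.001  0.968 -0.252]
 [-1.    -0.001 -0.   ]] y yaw 75.40181246854736
long (array([575.5434514, 133.9850143]), array([602.98885147, 276.22891259]), 125, 1, 0.26, np.float64(-1.761400145384379), np.float64(144.86744487916013))
0 50 (array([512.53885352, 166.37538342]), np.float64(-10.920794364254528))
0 10 (array([551.81445431, 158.79731091]), np.float64(-10.920794364254528))
0 0 (array([561.6333545 , 156.90279278]), np.float64(-10.920794364254528))
0.13 0 (array([577.45105582, 152.54859487]), np.float64(-3.4723430275538187))
0.26 0 (array([593.6997384 , 150.28165229]), np.float64(3.9761083091468774))
short (array([ 538.31084019, -189.592957  ]), array([ 586.3900313 , -266.49479173]), 70, -1, 0.36, np.float64(2.1295409830437055), np.float64(90.69454670873125))
0 50 (array([ 491.62283248, -243.18861168]), np.float64(32.013710628544736))
0 10 (array([ 525.53968306, -221.98372435]), np.float64(32.013710628544736))
0 0 (array([ 534.01889571, -216.68250251]), np.float64(32.013710628544736))
0.18 0 (array([ 543.78289275, -208.1113031 ]), np.float64(21.700470316189918))
0.36 0 (array([ 554.92363784, -201.42662684]), np.float64(11.387230003835102))
[ 3.97802089e-01 -3.33336882e+02  4.74060692e+02]
```

Call:
{"op": "carry_out", "data": {
  "grip": [1,1,1,1,1],
  "linear": [
    [0,-0.02,0.03],
    [0,-0.044,0.062],
    [0,-0.044,0.062],
    [0,-0.044,0.062],
    [0,-0.044,0.062]
  ],
  "turn": [0,0,0,0,0]
}}

```text
t: 0.6
eef_pos: [268.3, 472.9, 228.5]
tcp_rot: [-1.446, 1.571, -1.701]
ft_force: [1.2, 0.4, 0.0]
opening: 0.639
```

Call:
{"op": "carry_out", "data": {
  "grip": [1,1,1,1,1],
  "linear": [
    [0,-0.044,0.062],
    [0,-0.044,0.062],
    [0,-0.044,0.062],
    [0,-0.044,0.062],
    [0,-0.044,0.062]
  ],
  "turn": [0,0,0,0,0]
}}

```text
t: 1.1
eef_pos: [390.3, 327.2, 228.6]
tcp_rot: [-1.687, 1.571, -1.942]
ft_force: [0.4, 0.7, 0.4]
opening: 0.216
```

Call:
{"op": "carry_out", "data": {
  "grip": [1,1,1,1,1],
  "linear": [
    [0,-0.044,0.062],
    [0,-0.044,0.062],
    [0,-0.044,0.062],
    [0,-0.044,0.062],
    [0,-0.044,0.062]
  ],
  "turn": [0,0,0,0,0]
}}

```text
t: 1.6
eef_pos: [512.4, 181.7, 228.6]
tcp_rot: [-2.601, 1.571, -2.856]
ft_force: [0.9, -0.3, 0.3]
opening: 0.009
```

Call:
{"op": "carry_out", "data": {
  "grip": [1,1,1,1,1],
  "linear": [
    [0,0,0],
    [0,0,0],
    [0,0,0],
    [0,0,0],
    [0,0,0]
  ],
  "turn": [0.045,0.045,0.045,0.045,0.045]
}}

```text
t: 2.1
eef_pos: [511.5, 183.0, 228.5]
tcp_rot: [-1.814, 1.57, -2.782]
ft_force: [-0.0, 0.4, 0.1]
opening: 0.004
```

Call:
{"op": "carry_out", "data": {
  "grip": [1,1,1,1,1],
  "linear": [
    [0,0,0],
    [0,0,0],
    [0,0,0],
    [0,0,0],
    [0,0,0]
  ],
  "turn": [0.045,0.045,0.045,0.045,0.045]
}}

```text
t: 2.6
eef_pos: [511.5, 183.0, 228.5]
tcp_rot: [-1.023, 1.57, -2.698]
ft_force: [0.3, 0.2, -0.0]
opening: 0.001
```

Call:
{"op": "carry_out", "data": {
  "grip": [1,1,1,1,1],
  "linear": [
    [0,0,0],
    [0.07,0,0],
    [0.07,0,0],
    [0.07,0,0],
    [0.074,0,0]
  ],
  "turn": [0.03,0,0,0,0]
}}

```text
t: 3.1
eef_pos: [511.6, 183.1, 85.7]
tcp_rot: [1.963, 1.57, 0.2]
ft_force: [0.6, -0.1, -0.3]
opening: 0.003
```

```bash
python3 - <<'E'
from h import *
s=env.state();R=Ro.from_euler("xyz",s["tcp_rot"]).as_matrix();print(s["eef_pos"],"yaw",np.degrees(np.arctan2(R[1,1],R[0,1])),s["ft_force"])
for g in(20,8,0):p,a=tcp("long",0,g);print(g,rel([*p,86]),a)
t=cams.read_camera("top");sc=cams.read_camera("scene")
cv2.imwrite("pics/a.png",np.vstack([cv2.resize(t[140:240,120:260],None,fx=4,fy=4),cv2.resize(sc[120:220,230:370],None,fx=4,fy=4)])[:800].copy()[::1] if 0 else np.hstack([cv2.resize(t[140:240,130:230],None,fx=4,fy=4),cv2.resize(sc[120:220,250:350],None,fx=4,fy=4)]))
E
```

```text
[511.60723988 183.09912206  85.69046995] yaw -11.014472523363038 [ 0.62543717 -0.10552106 -0.27434403]
20 [-0.2922988 34.1097864 16.1885535] -10.920794364254528
8 [-0.28475194 46.10976799 16.16893556] -10.920794364254528
0 [-0.27972071 54.10975572 16.15585694] -10.920794364254528
```

View pics/a.png

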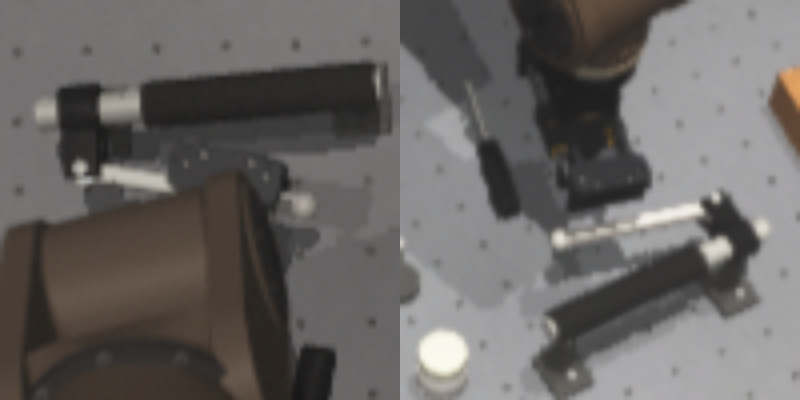

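The fingers are closed and in front of the lever, clear of everything. I'll close the gap to about 12 mm.

Call:
{"op": "carry_out", "data": {
  "grip": [1,1,1,1,1],
  "linear": [
    [0,0.02,0.016],
    [0,0.03,0.016],
    [0,0.02,0],
    [0,0.014,0],
    [0,0,0]
  ],
  "turn": [0,0,0,0,0]
}}

```text
t: 3.7
eef_pos: [551.4, 159.9, 87.3]
tcp_rot: [1.991, 1.569, 0.227]
ft_force: [0.2, 0.0, -1.0]
opening: 0.007
```

Call:
{"op": "carry_out", "data": {
  "grip": [1,1,1,1,1],
  "linear": [
    [0,0.004,0],
    [0,0.004,0],
    [0,0.004,0],
    [0,0.004,0],
    [0,0,0]
  ],
  "turn": [0,0,0,0,0]
}}

```text
t: 4.2
eef_pos: [558.1, 158.8, 86.6]
tcp_rot: [2.449, 1.571, 0.686]
ft_force: [-0.3, -0.2, -0.3]
opening: 0.006
```

Call:
{"op": "carry_out", "data": {
  "grip": [1,1,1],
  "linear": [
    [0,0.004,0],
    [0,0.004,0],
    [0,0,0]
  ],
  "turn": [0,0,0]
}}

```text
t: 4.5
eef_pos: [562.1, 157.9, 86.7]
tcp_rot: [2.159, 1.57, 0.396]
ft_force: [-0.3, -0.6, 0.3]
opening: 0.006
```

Call:
{"op": "carry_out", "data": {
  "grip": [1,1,1],
  "linear": [
    [0,0.003,0],
    [0,0.003,0],
    [0,0,0]
  ],
  "turn": [0,0,0]
}}

```text
t: 4.8
eef_pos: [564.6, 157.4, 86.6]
tcp_rot: [-1.5, 1.57, 3.02]
ft_force: [-1.6, 1.3, 1.6]
opening: 0.006
```

Call:
{"op": "carry_out", "data": {
  "grip": [1,1,1],
  "linear": [
    [0,0.003,0],
    [0,0.003,0],
    [0,0,0]
  ],
  "turn": [0,0,0]
}}

```text
t: 5.1
eef_pos: [567.6, 156.7, 86.6]
tcp_rot: [-1.305, 1.57, -3.068]
ft_force: [-2.9, 0.1, 0.0]
opening: 0.003
```

Call:
{"op": "carry_out", "data": {
  "grip": [1,1,1],
  "linear": [
    [0,0.003,0],
    [0,0.003,0],
    [0,0,0]
  ],
  "turn": [0,0,0]
}}

```text
t: 5.4
eef_pos: [570.7, 156.1, 86.6]
tcp_rot: [-1.311, 1.571, -3.074]
ft_force: [-2.7, -0.8, 0.2]
opening: 0.007
```

Call:
{"op": "carry_out", "data": {
  "grip": [1,1,1,1,1],
  "linear": [
    [0,0.004,0],
    [0,0.004,0.0004],
    [0,0.004,0.0004],
    [0,0.004,0.0004],
    [0,0,0]
  ],
  "turn": [-0.008,-0.008,-0.008,-0.008,0]
}}

```text
t: 5.9
eef_pos: [578.7, 154.1, 86.6]
tcp_rot: [-0.703, 1.571, -2.364]
ft_force: [-5.3, -3.4, 1.3]
opening: -0.003
```

Call:
{"op": "carry_out", "data": {
  "grip": [1,1,1,1,1],
  "linear": [
    [0,0.004,0.0006],
    [0,0.004,0.0006],
    [0,0.004,0.0006],
    [0,0.004,0.0006],
    [0,0,0]
  ],
  "turn": [-0.006,-0.006,-0.006,-0.006,0]
}}

```text
t: 6.4
eef_pos: [586.6, 152.7, 86.6]
tcp_rot: [2.709, 1.571, 1.123]
ft_force: [-4.6, -1.4, -0.1]
opening: 0.004
```

```bash
cat >>h.py <<'E'
def show():
    s=env.state();R=Ro.from_euler("xyz",s["tcp_rot"]).as_matrix();print(s["t"],s["eef_pos"].round(1),"yaw",np.degrees(np.arctan2(R[1,1],R[0,1])).round(1),s["ft_force"].round(2),s["moment"].round(2),"F along y",(R.T@s["ft_force"]).round(2))
E
python3 - <<'E'
from h import *
show()
for q in(.2,.23,.26):p,a=tcp("long",q,-2.5);print(q,p,a,rel([*p,86.6]))
E
```

```text
6.4 [586.6 152.7  86.6] yaw -0.9 [-4.59 -1.39 -0.07] [-0.25  0.77 -0.01] F along y [ 0.06 -4.56  1.47]
0.2 [588.66404109 151.0887919 ] 0.5383615383619346 [-0.02005821  2.10079026  1.59812092]
0.23 [592.42412729 150.71542088] 2.257234923754406 [-0.01980282  5.86617573  1.91359886]
0.26 [596.19372102 150.45500353] 3.9761083091468774 [-0.01952647  9.63932982  2.11599022]
```

Call:
{"op": "carry_out", "data": {
  "grip": [1,1,1,1,1],
  "linear": [
    [0,0.003,0.0008],
    [0,0.003,0.0008],
    [0,0.003,0.0008],
    [0,0.003,0.0008],
    [0,0,0]
  ],
  "turn": [-0.006,-0.006,-0.006,-0.006,0]
}}

```text
t: 6.9
eef_pos: [592.6, 151.5, 86.6]
tcp_rot: [2.579, 1.57, 1.069]
ft_force: [-4.9, 2.6, 1.2]
opening: 0.005
```

Call:
{"op": "carry_out", "data": {
  "grip": [1,1,1],
  "linear": [
    [0,0.0015,0],
    [0,0,0],
    [0,0,0]
  ],
  "turn": [-0.003,0,0]
}}

```text
t: 7.2
eef_pos: [593.2, 151.5, 86.6]
tcp_rot: [2.851, 1.57, 1.349]
ft_force: [-3.7, 2.7, -0.0]
opening: 0.003
```

Call:
{"op": "carry_out", "data": {
  "grip": [1,1,1],
  "linear": [
    [0,0.0015,0],
    [0,0,0],
    [0,0,0]
  ],
  "turn": [0,0,0]
}}

```text
t: 7.5
eef_pos: [593.9, 151.5, 86.6]
tcp_rot: [2.93, 1.57, 1.428]
ft_force: [-5.1, 3.3, 0.6]
opening: 0.007
```

Call:
{"op": "carry_out", "data": {
  "grip": [1,1,1],
  "linear": [
    [0,0.0015,0],
    [0,0,0],
    [0,0,0]
  ],
  "turn": [0,0,0]
}}

```text
t: 7.8
eef_pos: [594.6, 151.5, 86.6]
tcp_rot: [3.037, 1.571, 1.535]
ft_force: [-4.8, 2.6, 0.7]
opening: 0.004
```

Call:
{"op": "carry_out", "data": {
  "grip": [1,1,1],
  "linear": [
    [0,0.001,0],
    [0,0,0],
    [0,0,0]
  ],
  "turn": [0,0,0]
}}

```text
t: 8.1
eef_pos: [595.1, 151.5, 86.6]
tcp_rot: [-2.867, 1.571, 1.914]
ft_force: [-3.6, 2.0, 0.5]
opening: 0.005
```

Call:
{"op": "carry_out", "data": {
  "grip": [1,1,1],
  "linear": [
    [0,0.001,0],
    [0,0,0],
    [0,0,0]
  ],
  "turn": [0,0,0]
}}

```text
t: 8.4
eef_pos: [595.6, 151.5, 86.6]
tcp_rot: [-2.955, 1.571, 1.826]
ft_force: [-4.0, 2.1, 0.4]
opening: 0.005
```

Call:
{"op": "carry_out", "data": {
  "grip": [1,1],
  "linear": [
    [0,0.001,0],
    [0,0,0]
  ],
  "turn": [0,0]
}}

```text
t: 8.6
eef_pos: [596.1, 151.6, 86.6]
tcp_rot: [-2.521, 1.571, 2.261]
ft_force: [-4.3, 1.6, 0.1]
opening: 0.001
```

Call:
{"op": "carry_out", "data": {
  "grip": [1,1],
  "linear": [
    [0,0.001,0],
    [0,0,0]
  ],
  "turn": [0,0]
}}

```text
t: 8.8
eef_pos: [596.6, 151.5, 86.6]
tcp_rot: [-2.308, 1.571, 2.474]
ft_force: [-4.3, 2.4, 0.2]
opening: 0.006
```

```bash
python3 - <<'E'
from h import *
show()
f=[]
for i in range(4):cams.read_camera("scene");f.append(env.state()["ft_force"])
print(np.mean(f,0)); 
t=cams.read_camera("top");sc=cams.read_camera("scene");show()
cv2.imwrite("pics/b.png",np.hstack([cv2.resize(t[140:240,130:230],None,fx=4,fy=4),cv2.resize(sc[150:220,270:340],(400,400),interpolation=2)]))
for q in(0,.23,.26):
    B,H,L,sg,st,a,_=geo()["long"];print(q,[proj(n,[*(H+146*np.array([np.cos(a+q),np.sin(a+q)])),90]).round(1) for n in("top","scene")])
E
```

```text
8.8 [596.6 151.5  86.6] yaw 4.0 [-4.32  2.35  0.25] [0.17 0.87 0.03] F along y [-0.25 -4.15 -2.64]
[-4.98964745  2.2629706   0.33933402]
9.1 [596.5 151.6  86.6] yaw 4.0 [-5.23  2.02 -0.55] [0.17 0.93 0.06] F along y [ 0.55 -5.08 -2.37]
0 [array([206.1, 191.3]), array([289.9, 180.3])]
0.23 [array([206.8, 178.6]), array([293.7, 187.6])]
0.26 [array([206.7, 177. ]), array([294.3, 188.6])]
```

View pics/b.png

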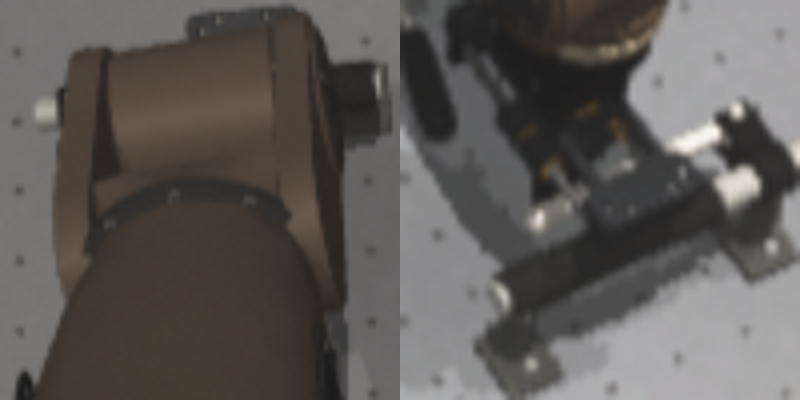

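The lever's ball is at about (294.5,188.1) in the scene view, close to the prediction for the stop. Force is still only spring level, so I'll continue in half-millimetre steps.

Call:
{"op": "carry_out", "data": {
  "grip": [1,1],
  "linear": [
    [0,0.001,0],
    [0,0,0]
  ],
  "turn": [0,0]
}}

```text
t: 9.3
eef_pos: [597.0, 151.6, 86.6]
tcp_rot: [-2.052, 1.57, 2.73]
ft_force: [-5.5, 0.9, 0.2]
opening: 0.005
```

Call:
{"op": "carry_out", "data": {
  "grip": [1,1],
  "linear": [
    [0,0.001,0],
    [0,0,0]
  ],
  "turn": [0,0]
}}

```text
t: 9.5
eef_pos: [597.3, 151.6, 86.6]
tcp_rot: [-1.663, 1.57, 3.118]
ft_force: [-6.7, 2.0, 1.5]
opening: 0.003
```

Call:
{"op": "carry_out", "data": {
  "grip": [1,1],
  "linear": [
    [0,0.001,0],
    [0,0,0]
  ],
  "turn": [0,0]
}}

```text
t: 9.7
eef_pos: [597.4, 151.6, 86.6]
tcp_rot: [-1.588, 1.569, -3.089]
ft_force: [-8.2, 1.7, 3.3]
opening: 0.002
```

The TCP has stalled at x = 597.4 and the force is above the spring's, so the lever is at its stop. Holding.

Call:
{"op": "carry_out", "data": {
  "grip": [1,1,1,1,1],
  "linear": [
    [0,0.0005,0],
    [0,0,0],
    [0,0,0],
    [0,0,0],
    [0,0,0]
  ],
  "turn": [0,0,0,0,0]
}}

```text
t: 10.2
eef_pos: [597.5, 151.6, 86.5]
tcp_rot: [-1.571, 1.569, -3.073]
ft_force: [-9.5, 1.8, 2.9]
opening: 0.002
```

Call:
{"op": "carry_out", "data": {
  "grip": [1,1,1,1,1],
  "linear": [
    [0,0,0],
    [0,0,0],
    [0,0,0],
    [0,0,0],
    [0,0,0]
  ],
  "turn": [0,0,0,0,0]
}}

```text
t: 10.7
eef_pos: [597.5, 151.6, 86.5]
tcp_rot: [-1.585, 1.569, -3.087]
ft_force: [-8.8, -0.2, 2.8]
opening: 0.008
```

Call:
{"op": "carry_out", "data": {
  "grip": [1,1,1,1,1],
  "linear": [
    [0,0,0],
    [0,0,0],
    [0,0,0],
    [0,0,0],
    [0,0,0]
  ],
  "turn": [0,0,0,0,0]
}}

```text
t: 11.2
eef_pos: [597.4, 151.6, 86.5]
tcp_rot: [-1.576, 1.569, -3.078]
ft_force: [-10.1, 1.0, 2.6]
opening: 0.005
```

Call:
{"op": "carry_out", "data": {
  "grip": [1,1,1,1,1],
  "linear": [
    [0,-0.012,0],
    [0,-0.03,0],
    [0,-0.04,0],
    [0,-0.05,0],
    [0,-0.03,0]
  ],
  "turn": [0,0,0,0,0]
}}

```text
t: 11.7
eef_pos: [517.1, 145.9, 86.9]
tcp_rot: [1.567, 1.569, 0.065]
ft_force: [-0.7, -1.1, -0.8]
opening: 0.008
```

```bash
python3 - <<'E'
from h import *
for i in range(4): sc=cams.read_camera("scene")
cv2.imwrite("pics/d.png",cv2.resize(sc[150:220,270:340],(500,500),interpolation=2))
show()
p,a=tcp("short",0,52);print(p,a,rel([*p,86.6]))
E
```

```text
11.9 [519.  146.1  87.1] yaw 3.9 [ 1.02  0.5  -0.12] [-0.13  0.04  0.02] F along y [ 0.12  1.06 -0.43]
[ 489.92698995 -244.24885604] 32.013710628544736 [ 2.92217459e-01 -5.58901233e+01  3.87386065e+02]
```

View pics/d.png

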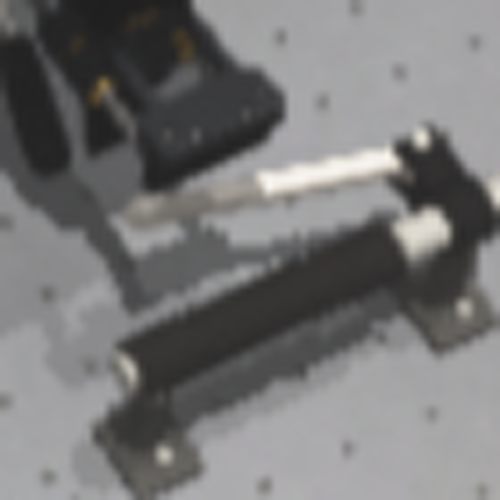

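The long lever's ball is back at about (289.6,179.4), its rest pixel. Next I lift, go across to the short lever, turn and descend.

Call:
{"op": "carry_out", "data": {
  "grip": [1,1,1,1,1],
  "linear": [
    [-0.04,0,0],
    [-0.08,0,0],
    [-0.08,0,0],
    [0,-0.008,0.05],
    [0,-0.009,0.065]
  ],
  "turn": [0,0,0,0,0]
}}

```text
t: 12.4
eef_pos: [514.8, 88.1, 188.2]
tcp_rot: [1.548, 1.566, 0.048]
ft_force: [0.3, 0.3, -0.5]
opening: 0.002
```

Call:
{"op": "carry_out", "data": {
  "grip": [1,1,1,1,1],
  "linear": [
    [0,-0.009,0.065],
    [0,-0.009,0.065],
    [0,-0.009,0.065],
    [0,-0.009,0.065],
    [0,-0.009,0.065]
  ],
  "turn": [0,0,0,0,0]
}}

```text
t: 12.9
eef_pos: [502.9, -77.6, 187.0]
tcp_rot: [1.202, 1.569, -0.3]
ft_force: [0.9, -0.1, -0.5]
opening: 0.004
```

Call:
{"op": "carry_out", "data": {
  "grip": [1,1,1,1,1],
  "linear": [
    [0,-0.009,0.065],
    [0,-0.009,0.065],
    [0,-0.009,0.065],
    [0,-0.009,0.065],
    [0,-0.009,0.065]
  ],
  "turn": [0,0,0,0,0]
}}

```text
t: 13.4
eef_pos: [491.3, -241.6, 186.9]
tcp_rot: [0.931, 1.569, -0.571]
ft_force: [0.3, -0.0, 0.8]
opening: 0.004
```

Call:
{"op": "carry_out", "data": {
  "grip": [1,1,1,1,1],
  "linear": [
    [0,-0.009,0.06],
    [0,0,0],
    [0,0,0],
    [0,0,0],
    [0,0,0]
  ],
  "turn": [0,-0.04,-0.04,-0.04,-0.036]
}}

```text
t: 13.9
eef_pos: [489.0, -270.7, 186.8]
tcp_rot: [0.373, 1.569, -0.634]
ft_force: [-0.9, -0.1, -0.2]
opening: 0.004
```

```bash
python3 - <<'E'
from h import *
cams.read_camera("top");show()
p,a=tcp("short",0,35);print(p,a,rel([*p,86.6]))
E
```

```text
13.95 [ 489.  -270.6  186.8] yaw 32.7 [-0.15 -0.53  0.16] [-0.12 -0.02 -0.01] F along y [-0.16 -0.41  0.37]
[ 504.34165145 -235.23677893] 32.013710628544736 [100.15264357  31.93515377 -21.64553649]
```

Call:
{"op": "carry_out", "data": {
  "grip": [1,1,1,1,1],
  "linear": [
    [0,0.02,-0.043],
    [0.06,0.01,0],
    [0.07,0,0],
    [0.06,0,0],
    [0.01,0,0]
  ],
  "turn": [0.004,0,0,0,0]
}}

```text
t: 14.45
eef_pos: [489.1, -243.3, 84.0]
tcp_rot: [-2.707, 1.567, 2.55]
ft_force: [-0.1, -0.3, 0.5]
opening: 0.002
```

```bash
python3 - <<'E'
from h import *
t=cams.read_camera("top");sc=cams.read_camera("scene");show()
for g in(12,0):p,a=tcp("short",0,g);print(p,a,rel([*p,86.6]))
cv2.imwrite("pics/e.png",np.hstack([cv2.resize(t[140:240,290:390],None,fx=4,fy=4),cv2.resize(sc[170:250,165:245],(400,400),interpolation=2)]))
E
```

```text
14.55 [ 489.8 -243.8   86.4] yaw 31.2 [-0.53 -0.6   0.9 ] [-0.09  0.03  0.01] F along y [-0.9  -0.76  0.24]
[ 523.84384053 -223.04396871] 32.013710628544736 [-0.26111005 39.850668   -0.12320843]
[ 534.01889571 -216.68250251] 32.013710628544736 [-0.26453325 51.84952431 -0.28884522]
```

View pics/e.png

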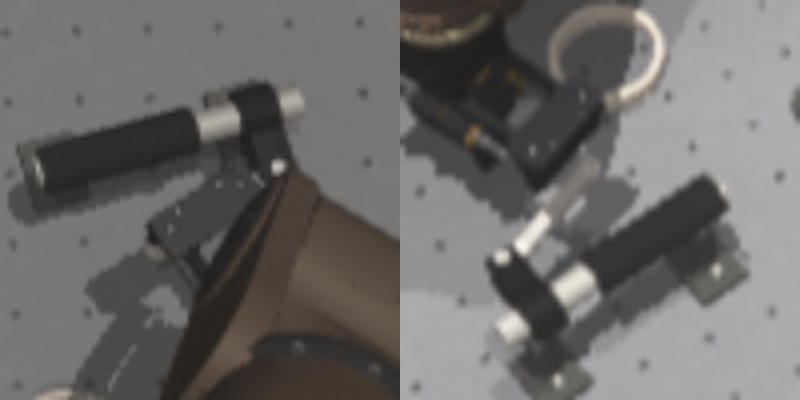

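The fingers stand in front of the short lever, and the lever is undisturbed. I'll close the gap.

Call:
{"op": "carry_out", "data": {
  "grip": [1,1,1,1,1],
  "linear": [
    [0,0.02,0],
    [0,0.03,0],
    [0,0.02,0],
    [0,0.014,0],
    [0,0,0]
  ],
  "turn": [-0.004,0,0,0,0]
}}

```text
t: 15.05
eef_pos: [526.1, -220.5, 86.9]
tcp_rot: [0.64, 1.57, -0.371]
ft_force: [-0.6, -0.3, -0.1]
opening: 0.003
```

Call:
{"op": "carry_out", "data": {
  "grip": [1,1,1,1],
  "linear": [
    [0,0.004,0],
    [0,0.004,0],
    [0,0.004,0],
    [0,0,0]
  ],
  "turn": [0,0,0,0]
}}

```text
t: 15.45
eef_pos: [530.2, -218.1, 86.6]
tcp_rot: [1.756, 1.571, 0.744]
ft_force: [0.1, 0.6, -0.1]
opening: 0.005
```

Call:
{"op": "carry_out", "data": {
  "grip": [1,1,1],
  "linear": [
    [0,0.004,0],
    [0,0.004,0],
    [0,0,0]
  ],
  "turn": [0,0,0]
}}

```text
t: 15.75
eef_pos: [533.8, -215.8, 86.6]
tcp_rot: [1.451, 1.571, 0.439]
ft_force: [-0.7, 0.0, 0.1]
opening: 0.0
```

Call:
{"op": "carry_out", "data": {
  "grip": [1,1,1],
  "linear": [
    [0,0.003,0],
    [0,0.003,0],
    [0,0,0]
  ],
  "turn": [0,0,0]
}}

```text
t: 16.05
eef_pos: [536.3, -214.2, 86.6]
tcp_rot: [1.471, 1.571, 0.459]
ft_force: [0.6, -0.4, -0.4]
opening: 0.003
```

```bash
python3 - <<'E'
from h import *
show()
for q in(0,.1,.2,.28,.36):p,a=tcp("short",q,-2.5);print(q,p,a,rel([*p,86.6]))
E
```

```text
16.05 [ 536.3 -214.2   86.6] yaw 32.0 [ 0.57 -0.43 -0.39] [-0.08  0.06  0.02] F along y [0.39 0.26 0.67]
0 [ 536.13869887 -215.35719706] 32.013710628544736 [ 0.00517691 -0.70894087  0.89820379]
0.1 [ 541.49498702 -210.59590982] 26.284132677236492 [ 6.02507409e-03  6.35716876e+00 -2.97527282e-01]
0.2 [ 547.29985161 -206.39314573] 20.55455472592827 [ 6.89222958e-03  1.35073512e+01 -7.81850806e-01]
0.28 [ 552.22787813 -203.4614887 ] 15.97089236488168 [ 7.59380658e-03  1.92400304e+01 -6.53603815e-01]
0.36 [ 557.37442585 -200.9330297 ] 11.387230003835102 [ 8.29750457e-03  2.49441259e+01 -6.76416907e-02]
```

Call:
{"op": "carry_out", "data": {
  "grip": [1,1,1],
  "linear": [
    [0,0.003,0],
    [0,0.003,0],
    [0,0,0]
  ],
  "turn": [0,0,0]
}}

```text
t: 16.35
eef_pos: [538.5, -212.7, 86.6]
tcp_rot: [-2.358, 1.57, 2.914]
ft_force: [-2.6, -2.4, 1.4]
opening: 0.002
```

Call:
{"op": "carry_out", "data": {
  "grip": [1,1,1,1,1],
  "linear": [
    [0,0.004,0],
    [0,0.004,-0.0002],
    [0,0.004,-0.0004],
    [0,0,0],
    [0,0,0]
  ],
  "turn": [0.009,0.009,0.009,0,0]
}}

```text
t: 16.85
eef_pos: [542.9, -209.0, 86.5]
tcp_rot: [-2.538, 1.569, 2.648]
ft_force: [-4.9, 0.8, 1.6]
opening: 0.006
```

```bash
python3 - <<'E'
from h import *
show()
for q in(.1,.2,.28,.36):p,a=tcp("short",q,-2.5);print(q,p,a,rel([*p,86.6]))
E
```

```text
16.85 [ 542.9 -209.    86.5] yaw 27.2 [-4.95  0.85  1.58] [0.   0.87 0.01] F along y [-1.57 -4.02 -3.02]
0.1 [ 541.49498702 -210.59590982] 26.284132677236492 [-0.13408988 -1.99066808  0.77628402]
0.2 [ 547.29985161 -206.39314573] 20.55455472592827 [-0.14058124  5.09268962 -0.31260556]
0.28 [ 552.22787813 -203.4614887 ] 15.97089236488168 [-0.14671884 10.81559295 -0.67093237]
0.36 [ 557.37442585 -200.9330297 ] 11.387230003835102 [-0.15365384 16.54882744 -0.57076949]
```

Call:
{"op": "carry_out", "data": {
  "grip": [1,1,1,1,1],
  "linear": [
    [0,0.003,-0.0002],
    [0,0.003,-0.0004],
    [0,0.003,-0.0006],
    [0,0.003,-0.0006],
    [0,0,0]
  ],
  "turn": [0.01,0.01,0.01,0.01,0]
}}

```text
t: 17.35
eef_pos: [548.0, -205.5, 86.4]
tcp_rot: [-2.425, 1.568, 2.635]
ft_force: [-4.9, 1.1, 1.7]
opening: 0.004
```

Call:
{"op": "carry_out", "data": {
  "grip": [1,1,1,1,1],
  "linear": [
    [0,0.003,-0.0006],
    [0,0.003,-0.0006],
    [0,0.003,-0.0006],
    [0,0.003,-0.0006],
    [0,0,0]
  ],
  "turn": [0.008,0.008,0.008,0.008,0]
}}

```text
t: 17.85
eef_pos: [553.1, -202.4, 86.3]
tcp_rot: [-2.332, 1.568, 2.627]
ft_force: [-6.0, 1.5, 1.5]
opening: 0.006
```

```bash
python3 - <<'E'
from h import *
show()
for q in(.2,.28,.32,.36):p,a=tcp("short",q,-3.5);print(q,p,a,rel([*p,86.6]))
E
```

```text
17.85 [ 553.1 -202.4   86.3] yaw 14.2 [-5.99  1.49  1.46] [0.22 0.98 0.08] F along y [-1.44 -5.44 -2.92]
0.2 [ 548.23618992 -206.04204665] 20.55455472592827 [-0.26653443 -5.63676279  2.31526103]
0.28 [ 553.18927973 -203.18633973] 15.97089236488168 [-0.27522018 -0.13541613  0.75857537]
0.32 [ 555.74749963 -201.90930379] 13.679061184358384 [-0.27999724  2.65753785  0.14645194]
0.36 [ 558.35474105 -200.73559085] 11.387230003835102 [-0.28505374  5.47273568 -0.35349358]
```

Call:
{"op": "carry_out", "data": {
  "grip": [1,1,1,1,1],
  "linear": [
    [0,0.002,-0.0004],
    [0,0.002,-0.0004],
    [0,0.002,-0.0004],
    [0,0,0],
    [0,0,0]
  ],
  "turn": [0.006,0.005,0.005,0,0]
}}

```text
t: 18.35
eef_pos: [555.7, -201.1, 86.3]
tcp_rot: [-2.278, 1.567, 2.632]
ft_force: [-6.2, 3.1, 1.9]
opening: 0.008
```

Call:
{"op": "carry_out", "data": {
  "grip": [1,1],
  "linear": [
    [0,0.0015,0],
    [0,0,0]
  ],
  "turn": [0,0]
}}

```text
t: 18.55
eef_pos: [556.4, -200.9, 86.3]
tcp_rot: [-2.28, 1.567, 2.63]
ft_force: [-6.2, 2.6, 2.6]
opening: 0.007
```

Call:
{"op": "carry_out", "data": {
  "grip": [1,1],
  "linear": [
    [0,0.001,0],
    [0,0,0]
  ],
  "turn": [0,0]
}}

```text
t: 18.75
eef_pos: [556.9, -200.8, 86.3]
tcp_rot: [-2.273, 1.567, 2.637]
ft_force: [-5.6, 2.8, 2.3]
opening: 0.006
```

Call:
{"op": "carry_out", "data": {
  "grip": [1,1],
  "linear": [
    [0,0.001,0],
    [0,0,0]
  ],
  "turn": [0,0]
}}

```text
t: 18.95
eef_pos: [557.3, -200.7, 86.3]
tcp_rot: [-2.289, 1.567, 2.621]
ft_force: [-6.1, 3.0, 2.9]
opening: 0.008
```

Call:
{"op": "carry_out", "data": {
  "grip": [1,1],
  "linear": [
    [0,0.001,0],
    [0,0,0]
  ],
  "turn": [0,0]
}}

```text
t: 19.15
eef_pos: [557.8, -200.6, 86.2]
tcp_rot: [-2.28, 1.567, 2.631]
ft_force: [-6.7, 2.1, 2.9]
opening: 0.009
```

Call:
{"op": "carry_out", "data": {
  "grip": [1,1],
  "linear": [
    [0,0.001,0],
    [0,0,0]
  ],
  "turn": [0,0]
}}

```text
t: 19.35
eef_pos: [558.3, -200.5, 86.2]
tcp_rot: [-2.279, 1.567, 2.631]
ft_force: [-7.0, 3.3, 1.3]
opening: 0.004
```

Call:
{"op": "carry_out", "data": {
  "grip": [1,1],
  "linear": [
    [0,0.001,0],
    [0,0,0]
  ],
  "turn": [0,0]
}}

```text
t: 19.55
eef_pos: [558.7, -200.3, 86.3]
tcp_rot: [-2.276, 1.567, 2.634]
ft_force: [-7.2, 3.0, 1.7]
opening: 0.006
```

Call:
{"op": "carry_out", "data": {
  "grip": [1,1],
  "linear": [
    [0,0.001,0],
    [0,0,0]
  ],
  "turn": [0,0]
}}

```text
t: 19.75
eef_pos: [559.0, -200.3, 86.2]
tcp_rot: [-2.239, 1.566, 2.672]
ft_force: [-7.9, 3.4, 3.3]
opening: 0.002
```

Call:
{"op": "carry_out", "data": {
  "grip": [1,1],
  "linear": [
    [0,0.001,0],
    [0,0,0]
  ],
  "turn": [0,0]
}}

```text
t: 19.95
eef_pos: [559.1, -200.2, 86.2]
tcp_rot: [-2.193, 1.566, 2.717]
ft_force: [-10.9, 2.2, 4.3]
opening: 0.005
```

```bash
python3 - <<'E'
from h import *
f=[]
for i in range(4):sc=cams.read_camera("scene");f.append(env.state()["ft_force"])
print(np.mean(f,0)); show()
cv2.imwrite("pics/f.png",cv2.resize(sc[170:250,165:245],(560,560),interpolation=2))
for q in(0,.3,.36):
    B,H,L,sg,st,a,_=geo()["short"];print(q,proj("scene",[*(H+91*np.array([np.cos(a-q),np.sin(a-q)])),90]).round(1))
E
```

```text
[-10.2224224    1.96997238   3.87015957]
20.15 [ 559.1 -200.2   86.2] yaw 11.3 [-9.72  2.02  3.52] [0.33 1.73 0.07] F along y [-3.47 -9.15 -3.9 ]
0 [202.7 204.3]
0.3 [208.2 208.9]
0.36 [209.1 210. ]
```

View pics/f.png

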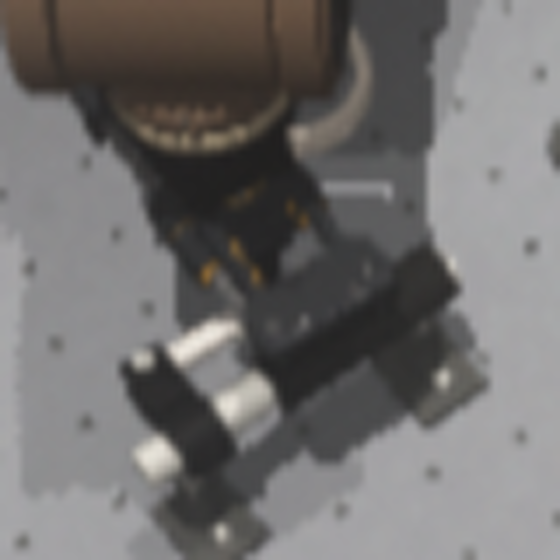

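The TCP has stalled at x = 559.1 and the normal force has gone up to about 9 N, so the short lever is at its stop. The visible blade root lies parallel to the bar. Holding.

Call:
{"op": "carry_out", "data": {
  "grip": [1,1,1,1,1],
  "linear": [
    [0,0,0],
    [0,0,0],
    [0,0,0],
    [0,0,0],
    [0,0,0]
  ],
  "turn": [0,0,0,0,0]
}}

```text
t: 20.65
eef_pos: [559.1, -200.2, 86.2]
tcp_rot: [-2.203, 1.566, 2.708]
ft_force: [-9.8, 2.0, 4.5]
opening: 0.003
```

Call:
{"op": "carry_out", "data": {
  "grip": [1,1,1,1,1],
  "linear": [
    [0,0,0],
    [0,0,0],
    [0,0,0],
    [0,0,0],
    [0,0,0]
  ],
  "turn": [0,0,0,0,0]
}}

```text
t: 21.15
eef_pos: [559.1, -200.2, 86.2]
tcp_rot: [-2.201, 1.566, 2.709]
ft_force: [-10.7, 2.5, 3.7]
opening: 0.005
```

Call:
{"op": "carry_out", "data": {
  "grip": [1,1,1,1],
  "linear": [
    [0,0,0],
    [0,0,0],
    [0,0,0],
    [0,0,0]
  ],
  "turn": [0,0,0,0]
}}

```text
t: 21.55
eef_pos: [559.1, -200.2, 86.2]
tcp_rot: [-2.203, 1.566, 2.707]
ft_force: [-9.8, 1.9, 4.4]
opening: 0.005
```

Call:
{"op": "carry_out", "data": {
  "grip": [1,1,1,1,1],
  "linear": [
    [0,-0.012,0],
    [0,-0.03,0],
    [0,-0.04,0],
    [0,-0.05,0],
    [0,-0.03,0]
  ],
  "turn": [0,0,0,0,0]
}}

```text
t: 22.05
eef_pos: [480.4, -217.0, 86.6]
tcp_rot: [-2.925, 1.57, 1.984]
ft_force: [-0.5, -0.2, -0.4]
opening: 0.007
```

Call:
{"op": "carry_out", "data": {
  "grip": [1,1,1,1,1],
  "linear": [
    [-0.06,0,0],
    [-0.08,0,0],
    [-0.08,0,0],
    [-0.04,0,0],
    [0,0,0]
  ],
  "turn": [0,0,0,0,0]
}}

```text
t: 22.55
eef_pos: [482.7, -217.4, 219.5]
tcp_rot: [0.878, 1.565, -0.495]
ft_force: [1.1, -0.3, 0.7]
opening: 0.005
```

```bash
python3 - <<'E'
from h import *
for i in range(4):cams.read_camera("top")
t=cams.read_camera("top");sc=cams.read_camera("scene");show()
s0=cv2.imread("pics/scene0.png")
cv2.imwrite("pics/g.png",np.vstack([cv2.resize(x[120:255,175:375],None,fx=2.2,fy=2.2,interpolation=2) for x in(s0,sc)]))
t0=cv2.imread("pics/top0.png")
for b in((147,176,215,200),):print([np.round(lever(x,"top",b)[1],1) for x in(t0,t)])
E
```

```text
22.85 [ 481.4 -216.8  215.4] yaw 11.3 [-0.29  0.93 -0.94] [-0.1   0.07  0.01] F along y [ 0.94 -0.1  -0.97]
[array([588.1, 196.7]), array([587.8, 195.1])]
```

View pics/g.png

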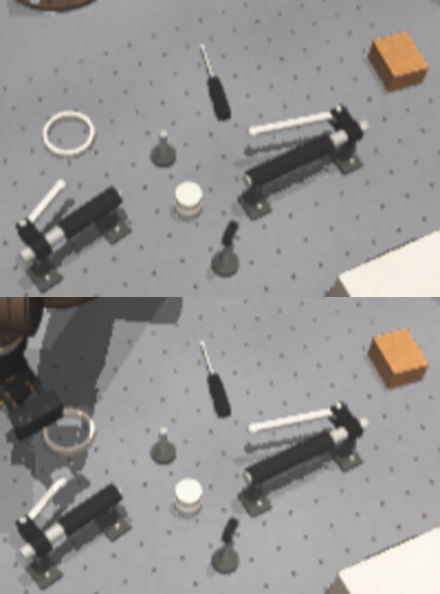

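The before (top) and after (bottom) views match: both levers are sprung out, with balls at (253,131)/(253,428) and (62,184)/(62,481), a uniform 297 px panel offset. Every bystander in view is where it stood, and the arm is clear. Handing in.

```bash
python3 -c "
from cell import env;print(env.job_done())"
```

```text
the job is handed in; nothing more can be done
None
```

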